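# Tuck a flashing under a lapped shingle and hold it flat

## Robot

A 6-joint arm with a two-finger parallel gripper is mounted at the origin on a cart in front of the work surface, level with it; the furniture and walls round the work are solid. World frame = base frame: x ahead of the robot, y to its left, z up, the work surface at z = 0. Lengths are in m, angles in rad, forces in N, time in s.
With the tool pointing down it reaches from about 0.35 to 0.85 m from the base axis. Payload 8.1 kg.
Tool frame: the origin (TCP) lies on the centre line of the jaws, within the pads' length; the fingertips stand 11 mm ahead of it and the grasp point (between the pads) lies 8 mm behind it (robot.tips_ahead is the z of the fingertips in the tool frame, in m); z points along the fingers, y is the direction in which the jaws open and shut (so a half turn about z gives the same grasp; the last joint's range is limited). The gripper opens to 93 mm and grips with 3 to 60 N. Pads are 15 mm wide; open, the fingers measure 128 mm over their backs; the gripper's body (75 mm by 188 mm) begins 65 mm behind the grasp point.
Start: joints at [1.261, 0.13, 1.488, -0, 1.523, -0.085], TCP at [0.134, 0.585, 0.23] pointing down, gripper open.
Joint ranges: [-2.96, 2.96], [-0.89, 2.26], [0.02, 2.5], [-1.34, 4.48], [0, 2.73], [-2.66, 2.66]. Speed limits (rad/s): [2.39, 2.39, 2.79, 3.14, 3.14, 3.14].

## Interface

Orientations are given as a unit quaternion [w, x, y, z].
In Python, from rig import sensors, viewer, robot gives the robot as it stands.
- The arm moves only by the tool step_arm, never from a script. Its argument "increments" is a list of rows, each a list of 6 numbers: the shift along the world's x, y, z in m, then the turn, a rotation vector about the world's x, y, z in rad. In form: [[tx, ty, tz, ax, ay, az], ...]. A call has exactly 5 rows; each row is the pose to reach, as a shift and turn from the pose measured when the call began; what a row does not reach only later rows make up. A row lasts 1/12 s, in which the tool goes at most 41.7 mm and 7.16 degrees, less where a joint would pass 70% of its speed; a pose out of reach is approached as far as the arm can. A call with a gripper value outside its range is refused whole. "claw" is the opening, from -1 (shut) to 1 (fully open), set as the call begins (left out, the last holds). The fingers move at their own pace and stop on an object; "squeeze" is the grip in N (left out, the last holds). Time passes only in rows, so rows that repeat a pose let the fingers close, or fill a call up. It gives the time, the measured TCP pose, the force and the opening at its end, in the units of the state.
- sensors.get_state(): the state, without advancing time (a new reading comes with each control period).
- viewer.read_camera(name): name is "side" or "top"; returns a dict with "frame" (384x512x3 uint8, red, green, blue), "vertical_fov" (degrees; the focal length in pixels is half the picture's height over the tangent of half this angle, whatever the lens; pixels are square), "cx", "cy" (the principal point, pixels), "eye" and "rotation" of the camera in the world. Camera axes: x right, y down, z forward; pixel columns grow to the right and rows downward; lengths in m; the calibration is good to about 2 mm. A picture is of the moment at which its call begins. There is no depth.
- robot.sign_off(): hands the job in, once; it reports no verdict.
The state is a dict: "clock": time; "joint_positions": joint angles; "joint_velocities": joint speeds; "joint_efforts": joint torques, N m; "position": TCP position; "orientation": TCP orientation; "contact_force": force on the tool from outside, world axes, zero at the start; "wrist_torque": the same for the moment, N m; "finger_gap": opening from 0.0 (shut) to 1.0 (fully open).
Only numpy, scipy, OpenCV 4.12 (cv2) and the standard library are available. Lean on these libraries where they do the work, as an engineer would, in place of code of your own. Each camera call takes 0.05 s, during which the arm holds its last target. There are 200 camera calls.

## Task

On the bench is a small shingled roof section. Pick up the flat metal flashing by its standing seam and slide its free edge under the wide middle shingle, without lifting that shingle, until it is fully home against the batten hidden underneath, square to and centred on the shingle. Press the flashing down flat on the roof boards and finish while still holding it pressed there: do not let go. Do not push aside the roll of card, the roll of tape or the empty tin standing by.

Things in the scene. Friction and masses are not known exactly. Their poses are not given: they have to be found in the camera images.
- flashing: Loose aluminium flashing, 120 g, lying flat: plate 90 x 90 mm, 3 mm thick, with an upright standing seam 8 mm thick, 80 mm long, its top 32 mm above the plate's underside. Origin on the underside below the seam's middle; x from the seam across the plate to the free edge, 85 mm away (5 mm of plate behind), y along the seam, z up. Pinch the seam from above, fingers closing along x.
- flashing_edge (a point): Middle of the flashing's free edge, on its underside: the point (85, 0, 0) mm of the flashing.
- deck: Fixed plywood boards of the roof section, 215 x 206 mm, rising at 12 degrees from the low edge (34 mm up, nearest the robot). Origin on their upper face, below the middle of the wide shingle's lower (butt) edge; x up the slope, y left along the butt edge, z at right angles off the boards. They span x -105 to +110, y +-103 mm and are bare for x below -2.
- butt (a point): Middle of the butt edge of the wide middle shingle, on its underside: (-2, 0, 8) mm of the deck. The shingle is 114 mm wide, 6 mm thick, parallel to the boards 8 mm above them, and reaches up to x = +90. A nailed narrow shingle at the same height stands on either side; a further course starts at x = +78, its top 22 mm above the boards.
- stop (a point): The hidden stop under the shingle: middle of the foot of the batten's lower face, (40, 0, 0) mm of the deck. The batten runs across the boards and is 8 mm high.
- shingle (a joint): Lift of the wide middle shingle about its upper end (x = +90 mm of the deck), rad: 0 lying down; at 0.06 the butt edge is about 5 mm up. About 1 N under the butt edge begins to lift it; it falls back by itself.
- card_roll: Bystander: roll of brown corrugated card, 62 mm across, 45 mm high, origin at the middle of its underside. Leave it.
- tape: Bystander: roll of yellowish tape lying flat, 98 mm across, 25 mm high, origin at the middle of its underside. Leave it.
- empty_tin: Bystander: empty ribbed tin, 68 mm across, 76 mm high, origin at the middle of its underside. Leave it.

How it is judged:
By the outcome, as a careful person would: the job done as asked, in the order asked, and still so for the second after the job is handed in, while the arm keeps its last pose, push and grip.
It also fails if it takes over 45 s, if anything falls off the work surface, if the arm or the gripper's body presses on something with over 40 N, if the wrist force passes 120 N, or if a joint passes its speed limit or range.

## Working session

There is one attempt and no reset: what is moved stays moved. The work goes in short steps, Python scripts to look and compute and a tool call to move; the robot and the scene stay as the last step left them, time stands still between calls to the robot, and variables do not carry over. Pictures are saved under pics/ and viewed, about 8 in all and at most 12, crops included, and the job is handed in when it is done.

Besides the shell and the picture viewer there is one more tool, called after "Call:" as name(argument=value, ...) on one line, values as JSON. step_arm: Moves the arm, as the interface text tells. Its arguments: {"type":"object","properties":{"increments":{"type":"array","items":{"type":"array","items":{"type":"number"}}},"claw":{"type":"number"},"squeeze":{"type":"number"}},"required":["increments"]}

```bash
mkdir -p pics; ls
cat > h.py <<'E'
import numpy as np,cv2
from rig import sensors,viewer,robot
def cam(n):
    c=viewer.read_camera(n);c['f']=c['frame'].shape[0]/2/np.tan(np.radians(c['vertical_fov'])/2);c['R']=np.array(c['rotation']);c['e']=np.array(c['eye'])
    if c['R'].shape!=(3,3):
        from scipy.spatial.transform import Rotation as Ro
        q=c['R'];c['R']=Ro.from_quat([q[1],q[2],q[3],q[0]]).as_matrix()
    return c
def ray(c,u,v):
    d=c['R']@np.array([(u-c['cx'])/c['f'],(v-c['cy'])/c['f'],1]);return d/np.linalg.norm(d)
def onz(c,u,v,z):
    d=ray(c,u,v);return c['e']+d*(z-c['e'][2])/d[2]
def onpl(c,u,v,p,n):
    d=ray(c,u,v);return c['e']+d*((p-c['e'])@n)/(d@n)
def proj(c,P):
    p=c['R'].T@(np.array(P)-c['e']);return np.array([c['cx']+c['f']*p[0]/p[2],c['cy']+c['f']*p[1]/p[2]])
def save(c,name,s=1,crop=None):
    i=c['frame'][...,::-1]
    if crop: x0,y0,x1,y1=crop;i=i[y0:y1,x0:x1]
    cv2.imwrite('pics/'+name,cv2.resize(i,None,fx=s,fy=s,interpolation=cv2.INTER_CUBIC))
E
python3 - <<'E'
from h import *
for n in('top','side'):
    c=cam(n);save(c,n+'0.png',1.5);print(n,c['f'],c['cx'],c['cy'],c['e'],c['R'].round(4).tolist(),c['rotation'])
print(sensors.get_state(),robot.tips_ahead)
E
```

```text
pics
top 411.84137539762145 260.188658324986 191.89853550108205 [ 0.25924077 -0.02703776  1.60931687] [[-0.015, -0.9869, 0.1605], [-0.9975, 0.0037, -0.0706], [0.0691, -0.1612, -0.9845]] [ 0.0323205  -0.70104122  0.70766688 -0.08187912]
side 379.1784899181878 256.43538071238413 192.89598158972447 [ 0.32541301 -1.20398942  0.71539219] [[0.9813, -0.1103, 0.1576], [-0.1918, -0.496, 0.8469], [-0.0152, -0.8613, -0.5079]] [-0.49434297  0.86387707 -0.0874258   0.04120889]
{'clock': 0.1, 'joint_positions': array([ 1.26057316e+00,  1.31108510e-01,  1.48913925e+00,  4.05929487e-06,
        1.52301054e+00, -8.54260966e-02]), 'joint_velocities': array([ 2.38856327e-04, -1.20995224e-03, -2.05397397e-03,  1.28360925e-03,
        2.69033426e-04, -8.29260068e-05]), 'joint_efforts': array([ 9.83754508e-04, -5.61343610e+01, -4.93096232e+01,  7.70481303e-02,
        2.90041143e-02, -5.35496639e-06]), 'position': array([0.1335877 , 0.58443922, 0.22869577]), 'orientation': array([-1.65668636e-04,  1.12162081e-01,  9.93689576e-01, -8.16184101e-04]), 'contact_force': array([ 0.0192046 ,  0.19375629, -0.3119766 ]), 'wrist_torque': array([ 0.00208899, -0.00131327,  0.07640358]), 'finger_gap': 0.9978791379970862} 0.011
```

View pics/top0.png

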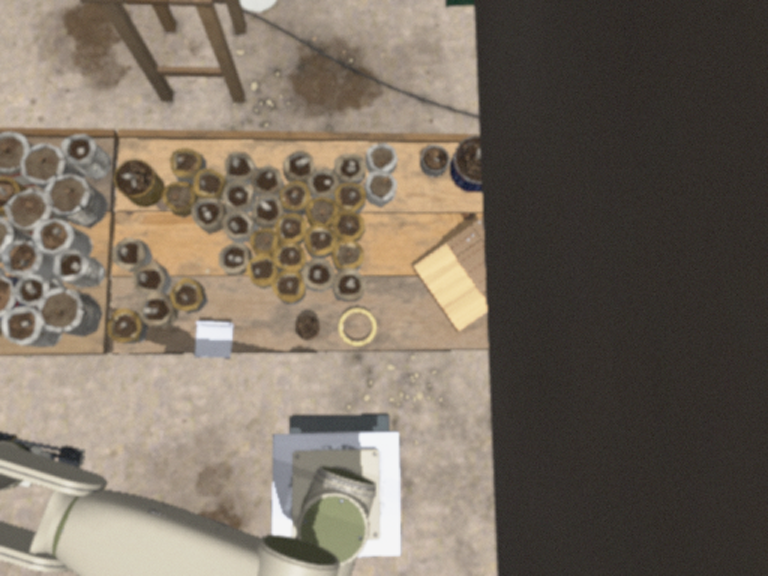

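View pics/side0.png

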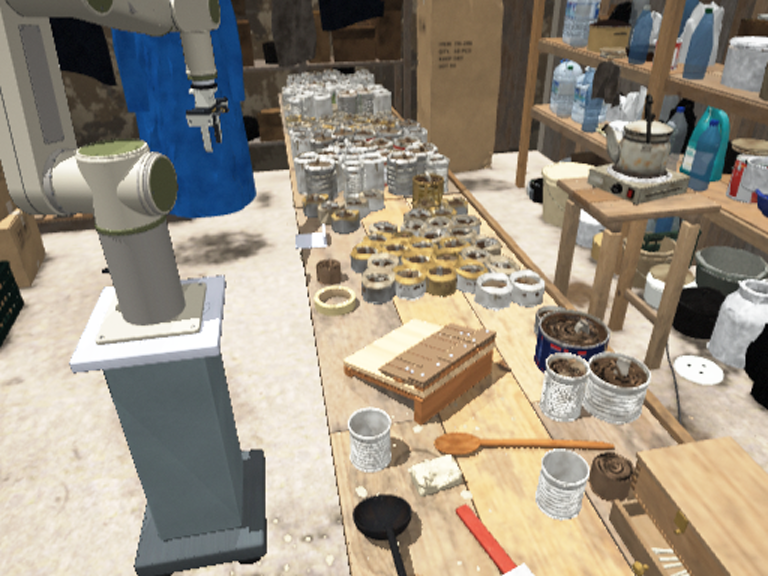

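The top view shows the flashing at about (215,338)/1.5 px. The roof is at about (450,280)/1.5, partly hidden on its right, with the card roll at (307,323) and the tape at (357,326). The side view shows the whole roof at about (420,365)/1.5, with the tin at (370,440). I'll zoom in on both.

Run:
```python
from h import *
t=cam('top');s=cam('side')
a=cv2.resize(t['frame'][200:250,115:175],None,fx=6.6,fy=6.6,interpolation=cv2.INTER_CUBIC)[:330,:396]
b=cv2.resize(t['frame'][135:235,260:335],None,fx=5,fy=5,interpolation=cv2.INTER_CUBIC)
c=cv2.resize(s['frame'][145:185,185:235],None,fx=7.9,fy=6.5,interpolation=cv2.INTER_CUBIC)
im=np.zeros((600,790,3),np.uint8);im[:330,:395]=a[:,:395];im[:500,400:775]=b;im[335:595,:395]=c
cv2.imwrite('pics/z.png',im[...,::-1])
save(s,'zs.png',6,(222,205,338,290))
```

```text
(no output)
```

View pics/z.png

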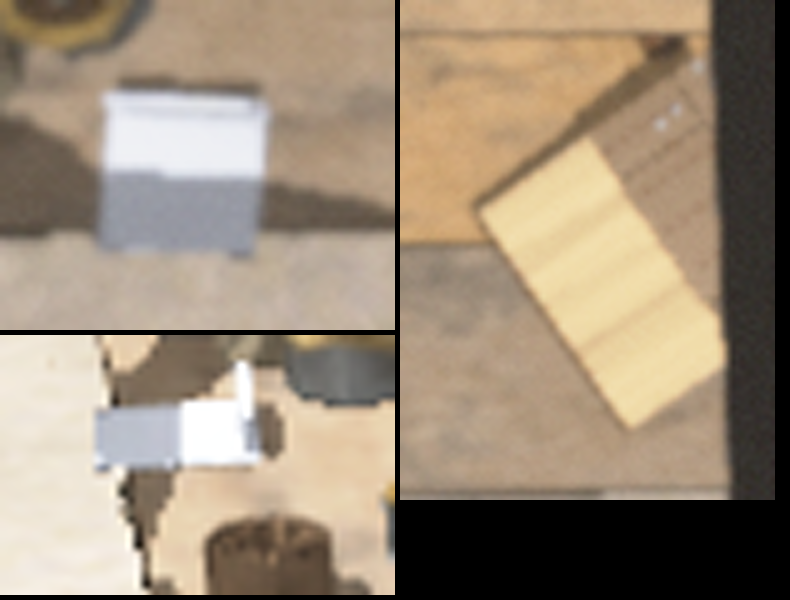

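View pics/zs.png

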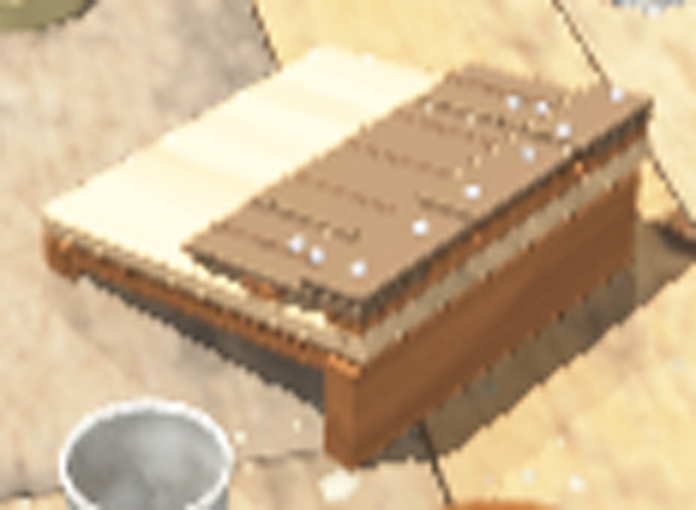

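The crops show the flashing lying with its seam on the far side (crop y≈100) and its free edge overhanging towards the robot. The roof's low edge runs from (480,205) to (632,428) in the right crop, and both low corners are visible in both views. Next I'll measure these with masks and line fits.

```bash
cat >> h.py <<'E'
def sides(mask,corners,shrink=.15,tol=3):
    """fit a line to the mask contour along each side of the rough polygon; return refined corners"""
    cs,_=cv2.findContours(cv2.resize(mask,None,fx=4,fy=4,interpolation=cv2.INTER_LINEAR),cv2.RETR_EXTERNAL,cv2.CHAIN_APPROX_NONE)
    P=(max(cs,key=len)[:,0,:]+.5)/4-.5
    L=[];n=len(corners);C=np.array(corners,float)
    for i in range(n):
        a,b=C[i],C[(i+1)%n];d=(b-a)/np.linalg.norm(b-a);t=(P-a)@d/np.linalg.norm(b-a);e=(P-a)@[-d[1],d[0]]
        m=(t>shrink)&(t<1-shrink)&(abs(e)<tol);vx,vy,x,y=cv2.fitLine(P[m].astype(np.float32),cv2.DIST_HUBER,0,.01,.01).ravel()
        L.append(np.cross([x,y,1],[x+vx,y+vy,1]))
    out=[]
    for i in range(n):
        p=np.cross(L[i-1],L[i]);out.append(p[:2]/p[2])
    return np.array(out)
E
python3 - <<'E'
from h import *
t=cam('top');s=cam('side')
def px(c,pts):
    h=cv2.cvtColor(c['frame'],cv2.COLOR_RGB2HSV);return [(p,c['frame'][p[1],p[0]].tolist(),h[p[1],p[0]].tolist()) for p in pts]
print(px(t,[(290,180),(300,200),(296,170),(283,200),(300,140),(270,160),(138,220),(138,235),(138,245),(120,235),(160,240)]))
print(px(s,[(260,230),(245,240),(270,225),(235,250),(280,235),(225,235)]))
# objects rough
for n,u,v,z in [('card',205,216,.045),('tape',238,217,.025)]: print(n,onz(t,u,v,z))
print('tin',onz(s,246,275,.076))
# flashing rough
o=lambda x,y:(115+x/6.6,200+y/6.6)
for x,y,z in [(98,247,.003),(253,252,.003),(104,97,.032),(267,103,.032)]: print(onz(t,*o(x,y),z).round(4))
o=lambda x,y:(260+(x-400)/5,135+y/5)
for x,y,z in [(480,205,.034),(632,428,.034),(590,137,.055)]: print(onz(t,*o(x,y),z).round(4))
for x,y,z in [(45,215,.034),(340,360,.034+.04)]: print(onz(s,222+x/6,205+y/6,z).round(4))
for c in(t,s):
    print(cv2.cvtColor(c['frame'],cv2.COLOR_RGB2HSV).shape)
E
```

```text
[((290, 180), [239, 220, 171], [22, 73, 239]), ((300, 200), [234, 212, 160], [21, 81, 234]), ((296, 170), [237, 215, 164], [21, 79, 237]), ((283, 200), [179, 154, 129], [15, 71, 179]), ((300, 140), [194, 162, 123], [16, 93, 194]), ((270, 160), [206, 166, 117], [17, 110, 206]), ((138, 220), [238, 240, 243], [108, 5, 243]), ((138, 235), [149, 151, 160], [115, 18, 160]), ((138, 245), [188, 173, 159], [14, 39, 188]), ((120, 235), [93, 83, 75], [13, 49, 93]), ((160, 240), [179, 164, 151], [14, 40, 179])]
[((260, 230), [255, 252, 229], [27, 26, 255]), ((245, 240), [255, 251, 228], [26, 27, 255]), ((270, 225), [255, 252, 229], [27, 26, 255]), ((235, 250), [106, 75, 54], [12, 125, 106]), ((280, 235), [198, 163, 126], [15, 93, 198]), ((225, 235), [227, 202, 168], [17, 66, 227])]
card [0.42265871 0.07169103 0.045     ]
tape [ 0.41988965 -0.05339572  0.025     ]
tin [ 0.42376667 -0.51774422  0.076     ]
[0.3474 0.358  0.003 ]
[0.3435 0.2699 0.003 ]
[0.4311 0.3507 0.032 ]
[0.427  0.2589 0.032 ]
[ 0.5791 -0.203   0.034 ]
[ 0.4029 -0.3176  0.034 ]
[ 0.6289 -0.2882  0.055 ]
[ 0.4073 -0.321   0.034 ]
[ 0.5106 -0.497   0.074 ]
(384, 512, 3)
(384, 512, 3)
```

```bash
cat > meas.py <<'E'
from h import *
def flash(t):
    f=t['frame'].astype(int);m=((f[...,2]-f[...,0])>-8).astype(np.uint8)*255  # not brownish
    m[:200]=0;m[252:]=0;m[:,:118]=0;m[:,170:]=0
    return m
if __name__=='__main__':
    t=cam('top');s=cam('side')
    m=flash(t);cv2.imwrite('pics/m.png',m)
    o=lambda x,y:(115+x/6.6-.4,200+y/6.6-.4)
    C=sides(m,[o(98,247),o(253,252),o(267,95),o(104,90)]);print(C.round(2))
    for p,z in zip(C,[.002,.002,.032,.032]): print(onz(t,*p,z).round(4))
    h=cv2.cvtColor(t['frame'],cv2.COLOR_RGB2HSV)
    m=((t['frame'][...,0]>212)&(h[...,1]>55)&(h[...,1]<100)).astype(np.uint8)*255;m[:,:270]=0;m[:,322:]=0;m[:150]=0
    o=lambda x,y:(260+(x-400)/5-.4,135+y/5-.4)
    # low-left corner, low-right corner, right side near occluder, butt right, butt left
    C=sides(m,[o(480,205),o(632,428),o(725,352),o(722,318),o(590,137)]);print(C.round(2))
    A=onz(t,*C[0],.034);B=onz(t,*C[1],.034);print('top corners',A,B,np.linalg.norm(A-B))
    # deck plane from A,B
    y=(A-B)/np.linalg.norm(A-B);hx=np.array([y[1],-y[0],0]);hx*=1
    x=hx*np.cos(.20944)+np.array([0,0,np.sin(.20944)]);n=np.cross(x,y)
    print('yaw',np.degrees(np.arctan2(hx[1],hx[0])),'origin low-edge',(A+B)/2+.105*x)
    O=(A+B)/2+.105*x
    for p in (C[4],C[3]): q=onpl(t,*p,O+.014*n,n)-O;print('butt line in deck',q@x,q@y)
    # side view
    m=((s['frame'][...,2]>205)&(s['frame'][...,0]>240)).astype(np.uint8)*255;m[:,:226]=0;m[:211]=0;m[:,300:]=0;m[260:]=0
    o=lambda x,y:(222+x/6-.4,205+y/6-.4)
    cv2.imwrite('pics/ms.png',m)
    D=sides(m,[o(45,213),o(320,45),o(440,70),o(185,245)]);print(D.round(2))
    for p in D: q=onpl(s,*p,O,n)-O;print('side in deck',q@x,q@y, (q+O).round(4))
E
python3 meas.py
```

```text
[[128.29 237.88]
 [154.54 237.88]
 [155.47 213.75]
 [130.81 211.83]]
[0.3458 0.3641 0.002 ]
[0.3447 0.2656 0.002 ]
[0.434 0.259 0.032]
[0.442  0.3509 0.032 ]
[[274.76 177.11]
 [305.58 221.44]
 [321.88 209.4 ]
 [321.88 196.61]
 [297.21 161.26]]
top corners [ 0.5746389  -0.19807075  0.034     ] [ 0.3996383  -0.31431491  0.034     ] 0.21009025778794138
yaw -56.40589771893866 origin low-edge [ 0.54396614 -0.34174426  0.05583078]
butt line in deck 0.0013183526060711952 0.10418114168511644
butt line in deck 0.0005685336414102617 -0.06182865136372865
[[227.16 239.68]
 [276.01 211.65]
 [294.67 217.58]
 [247.14 247.57]]
side in deck -0.10403812601511453 -0.10368923868003894 [ 0.4013 -0.3143  0.0342]
side in deck -0.10210729524748756 0.10471638247457611 [ 0.5759 -0.2006  0.0346]
side in deck -0.01834132652602352 0.10079317609234718 [ 0.618 -0.271  0.052]
side in deck -0.016800435471849215 -0.10315871334816115 [ 0.4489 -0.3851  0.0523]
```

Run:
```python
from h import *
t=cam('top');s=cam('side')
f=t['frame'].astype(float)
big=cv2.resize(t['frame'],None,fx=4,fy=4,interpolation=cv2.INTER_LINEAR).astype(float)
r=(big[...,0]-big[...,2])/big.max(2)
m=(r<.065).astype(np.uint8)*255
m[:800]=0;m[1000:]=0;m[:,:480]=0;m[:,:][:,680:]=0
# rows/cols extents in original px, resize maps X=(x+.5)*4-.5
g=lambda X:(X+.5)/4-.5
for v in range(214,240,2):
    u=np.where(m[int((v+.5)*4)])[0]; 
    if len(u): print(v,g(u.min()-.5).round(2),g(u.max()+.5).round(2), [onz(t,g(x),v,.003)[:2].round(4).tolist() for x in (u.min()-.5,u.max()+.5)])
for u in range(132,154,3):
    v=np.where(m[:,int((u+.5)*4)])[0]; print('col',u,g(v.min()-.5).round(2),g(v.max()+.5).round(2),onz(t,u,g(v.min()-.5),.032)[:2].round(4),onz(t,u,g(v.max()+.5),.0015)[:2].round(4))
# side view: plate corners & seam by-eye crops
o=lambda x,y:(185+x/7.9-.4,145+(y-335)/6.5-.4)
for x,y,z in [(97,468,0.0),(258,462,0.0),(236,362,.032),(252,362,.032),(97,408,.003)]: print(onz(s,*o(x,y),z).round(4))
```

```text
214 130.5 152.75 [[0.437, 0.3587], [0.4364, 0.2746]]
216 130.5 155.25 [[0.4293, 0.3585], [0.4285, 0.2649]]
218 130.5 155.25 [[0.4216, 0.3582], [0.4208, 0.2647]]
220 130.5 155.0 [[0.4139, 0.3579], [0.4131, 0.2654]]
222 130.25 154.75 [[0.4062, 0.3586], [0.4054, 0.2662]]
224 130.0 154.75 [[0.3985, 0.3593], [0.3977, 0.266]]
226 129.75 154.5 [[0.3909, 0.3599], [0.39, 0.2667]]
228 129.5 154.5 [[0.3833, 0.3606], [0.3823, 0.2665]]
230 129.5 154.25 [[0.3756, 0.3603], [0.3747, 0.2673]]
232 129.25 154.0 [[0.368, 0.361], [0.367, 0.268]]
234 129.0 153.75 [[0.3604, 0.3617], [0.3594, 0.2687]]
236 129.25 153.25 [[0.3528, 0.3605], [0.3518, 0.2704]]
238 148.75 152.5 [[0.3444, 0.2872], [0.3442, 0.2731]]
col 132 213.25 237.75 [0.4366 0.3463] [0.3461 0.3503]
col 135 213.0 237.75 [0.4375 0.3352] [0.346  0.3391]
col 138 213.0 237.75 [0.4374 0.3241] [0.3459 0.3278]
col 141 213.0 238.0 [0.4373 0.313 ] [0.3448 0.3166]
col 144 213.5 237.75 [0.4353 0.3017] [0.3456 0.3053]
col 147 213.5 237.75 [0.4352 0.2906] [0.3455 0.2941]
col 150 213.5 238.5 [0.4351 0.2794] [0.3425 0.2827]
col 153 214.5 236.5 [0.4313 0.2681] [0.35   0.2716]
[0.3442 0.2736 0.    ]
[0.4302 0.2632 0.    ]
[0.4296 0.3548 0.032 ]
[0.4384 0.3528 0.032 ]
[0.3496 0.3611 0.003 ]
```

Call:
step_arm(increments=[[0.02, -0.018, -0.005, 0, 0, 0.12], [0.04, -0.036, -0.01, 0, 0, 0.24], [0.06, -0.054, -0.015, 0, 0, 0.36], [0.08, -0.072, -0.02, 0, 0, 0.48], [0.1, -0.09, -0.025, 0, 0, 0.6]], claw=-0.1, squeeze=45)

```text
clock: 0.92
position: [0.2344, 0.4941, 0.2045]
orientation: [0.0, -0.19, 0.982, 0.0]
contact_force: [0.2, 0.3, -0.4]
finger_gap: 0.692
```

Call:
step_arm(increments=[[0.02, -0.018, -0.005, 0, 0, 0.12], [0.04, -0.036, -0.01, 0, 0, 0.24], [0.06, -0.054, -0.015, 0, 0, 0.36], [0.08, -0.072, -0.02, 0, 0, 0.48], [0.1, -0.09, -0.025, 0, 0, 0.6]])

```text
clock: 1.33
position: [0.3353, 0.4031, 0.1795]
orientation: [0.0, -0.474, 0.881, 0.0]
contact_force: [-0.2, 0.4, -0.4]
finger_gap: 0.453
```

Call:
step_arm(increments=[[0.02, -0.019, -0.01, 0, 0, 0.11], [0.04, -0.038, -0.02, 0, 0, 0.22], [0.06, -0.057, -0.035, 0, 0, 0.33], [0.08, -0.076, -0.055, 0, 0, 0.44], [0.0957, -0.092, -0.075, 0, 0, 0.53]])

```text
clock: 1.75
position: [0.4328, 0.31, 0.1045]
orientation: [0.001, -0.69, 0.724, -0.0]
contact_force: [0.3, -0.1, -0.5]
finger_gap: 0.451
```

Run:
```python
from h import *
s=cam('side');t=cam('top');st=sensors.get_state();p=st['position'];print(p,st['orientation'],st['joint_positions'])
a=cv2.resize(s['frame'][110:190,180:260],(390,390),interpolation=cv2.INTER_CUBIC);b=cv2.resize(t['frame'][190:260,110:180],(390,390),interpolation=cv2.INTER_CUBIC)
cv2.imwrite('pics/a1.png',np.hstack([a,b])[...,::-1])
```

```text
[0.43086672 0.30757774 0.10085741] [-2.48589952e-03 -6.88120289e-01  7.25592240e-01  4.35229262e-04] [ 5.23317629e-01  4.61625680e-02  1.81897436e+00 -3.27655844e-04
  1.28149339e+00 -2.56518105e+00]
```

View pics/a1.png

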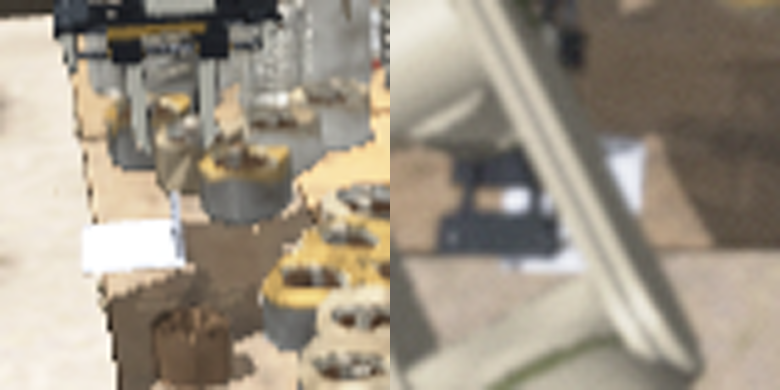

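The side view shows the fingers (140–210,150 in the crop) straddling the seam line (178,215), with nothing in the way. I'll go down now.

Call:
step_arm(increments=[[0, 0.002, -0.015, 0, 0, 0], [0, 0.0034, -0.03, 0, 0, 0], [0, 0.0034, -0.045, 0, 0, 0], [0, 0.0034, -0.055, 0, 0, 0], [0, 0.0034, -0.06, 0, 0, 0]])

```text
clock: 2.27
position: [0.4299, 0.3111, 0.0398]
orientation: [-0.003, -0.688, 0.726, 0.001]
contact_force: [0.1, -0.3, -0.8]
finger_gap: 0.448
```

Run:
```python
from h import *
s=cam('side');st=sensors.get_state();print(st['position'],st['orientation'],st['contact_force'])
save(s,'a2.png',9,(185,140,265,195))
```

```text
[0.42970817 0.31091333 0.03942281] [-0.00351199 -0.68798131  0.72571953  0.00073922] [-1.00729451 -0.44672323  0.67406783]
```

View pics/a2.png

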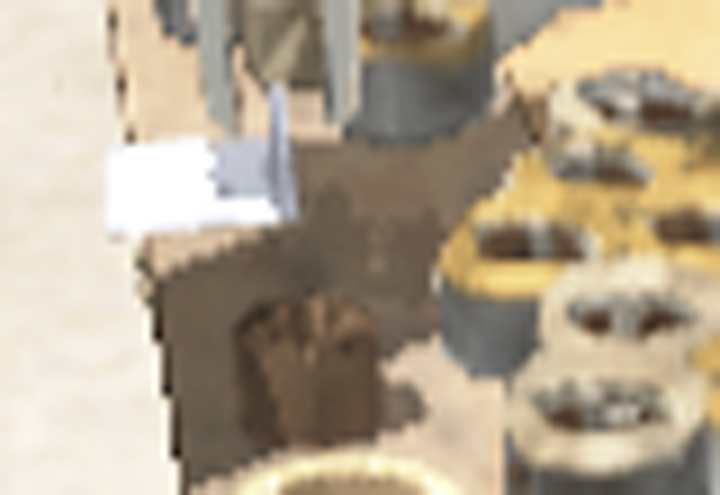

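The fingertips at crop (218,125) and (343,130) straddle the seam at (278,100). I'll finish the descent and close.

Call:
step_arm(increments=[[0.001, 0, -0.01, 0, 0, 0], [0.001, 0, -0.018, 0, 0, 0], [0.001, 0, -0.022, 0, 0, 0], [0.001, 0, -0.022, 0, 0, 0], [0.001, 0, -0.022, 0, 0, 0]])

```text
clock: 2.73
position: [0.4306, 0.3108, 0.0173]
orientation: [-0.004, -0.688, 0.726, 0.001]
contact_force: [-0.7, -0.0, -0.0]
finger_gap: 0.449
```

Call:
step_arm(increments=[[0, 0, 0, 0, 0, 0], [0, 0, 0, 0, 0, 0], [0, 0, 0, 0, 0, 0], [0, 0, 0, 0, 0, 0], [0, 0, 0, 0, 0, 0]], claw=-1, squeeze=50)

```text
clock: 3.15
position: [0.4308, 0.3109, 0.0175]
orientation: [-0.004, -0.688, 0.726, 0.001]
contact_force: [-0.2, -0.1, 0.2]
finger_gap: 0.14
```

Call:
step_arm(increments=[[0, 0, 0, 0, 0, 0], [0, 0, 0, 0, 0, 0], [0, 0, 0, 0, 0, 0], [0, 0, 0, 0, 0, 0], [0, 0, 0, 0, 0, 0]])

```text
clock: 3.57
position: [0.4308, 0.3109, 0.0175]
orientation: [-0.004, -0.688, 0.726, 0.001]
contact_force: [-1.7, 0.1, 0.2]
finger_gap: 0.083
```

Gripped: the gap reads about 7.7 mm. Lifting.

Call:
step_arm(increments=[[0, 0, 0.01, 0, 0, 0], [0, 0, 0.03, 0, 0, 0], [0, 0, 0.06, 0, 0, 0], [0, 0, 0.09, 0, 0, 0], [0, 0, 0.11, 0, 0, 0]])

```text
clock: 3.98
position: [0.4316, 0.3114, 0.1311]
orientation: [-0.002, -0.688, 0.726, 0.0]
contact_force: [1.2, -0.1, -1.1]
finger_gap: 0.084
```

Run:
```python
from h import *
from scipy.spatial.transform import Rotation as Ro
st=sensors.get_state();print(st['position'],st['contact_force'],st['finger_gap'])
q=st['orientation'];R=Ro.from_quat([q[1],q[2],q[3],q[0]]);print(R.as_matrix().round(4))
th=np.radians(-56.6);a=np.radians(12)
x=np.array([np.cos(th)*np.cos(a),np.sin(th)*np.cos(a),np.sin(a)]);y=np.array([-np.sin(th),np.cos(th),0]);n=np.cross(x,y)
O=np.array([.5451,-.3434,.0562])
T=np.c_[-y,x,-n] ;print(np.linalg.det(T));T=np.c_[np.cross(x,-n),x,-n]
print(T.round(4))
rv=(Ro.from_matrix(T)*R.inv()).as_rotvec();print('rv',rv,np.linalg.norm(rv))
for X,h in[(-.045,0),(-.1,.03)]:print(X,O+x*X+n*(.0175+h))
```

```text
[0.43158611 0.31137432 0.13113086] [ 1.1560663  -0.10180403 -1.12295037] 0.08360212600884852
[[-0.0535 -0.9986 -0.0036]
 [-0.9986  0.0535 -0.0024]
 [ 0.0026  0.0035 -1.    ]]
-1.0
[[ 0.8348  0.5385  0.1145]
 [ 0.5505 -0.8166 -0.1736]
 [-0.      0.2079 -0.9781]]
rv [-0.2190682   0.12928155  2.19767436] 2.2123465379809275
-0.045 [ 0.51886679 -0.30361524  0.06396156]
-0.1 [ 0.48581842 -0.25349476  0.08187084]
```

Call:
step_arm(increments=[[0.002, -0.027, 0.004, -0.011, 0.0065, 0.11], [0.004, -0.054, 0.008, -0.022, 0.013, 0.22], [0.006, -0.081, 0.012, -0.033, 0.0195, 0.33], [0.008, -0.108, 0.016, -0.044, 0.026, 0.44], [0.01, -0.135, 0.02, -0.055, 0.0325, 0.55]])

```text
clock: 4.4
position: [0.3705, 0.301, 0.1314]
orientation: [0.037, 0.787, -0.612, 0.074]
contact_force: [0.2, 0.7, -1.5]
finger_gap: 0.085
```

Call:
step_arm(increments=[[0.002, -0.027, 0, -0.011, 0.0065, 0.11], [0.004, -0.054, 0, -0.022, 0.013, 0.22], [0.006, -0.081, 0, -0.033, 0.0195, 0.33], [0.008, -0.108, 0, -0.044, 0.026, 0.44], [0.01, -0.135, 0, -0.055, 0.0325, 0.55]])

```text
clock: 4.82
position: [0.2896, 0.2863, 0.0952]
orientation: [0.046, 0.862, -0.481, 0.156]
contact_force: [-0.1, -0.4, -1.0]
finger_gap: 0.081
```

Call:
step_arm(increments=[[0.002, -0.027, 0, -0.011, 0.0065, 0.11], [0.004, -0.054, 0, -0.022, 0.013, 0.22], [0.006, -0.081, 0, -0.033, 0.0195, 0.33], [0.008, -0.108, 0, -0.044, 0.026, 0.44], [0.01, -0.135, 0, -0.055, 0.0325, 0.55]])

```text
clock: 5.23
position: [0.2078, 0.2487, 0.0438]
orientation: [0.034, 0.922, -0.312, 0.227]
contact_force: [0.3, -0.4, -0.1]
finger_gap: 0.085
```

```bash
cat > tgt.py <<'E'
from h import *
import sys
from scipy.spatial.transform import Rotation as Ro
th=np.radians(-56.6);a=np.radians(12)
x=np.array([np.cos(th)*np.cos(a),np.sin(th)*np.cos(a),np.sin(a)]);y=np.array([-np.sin(th),np.cos(th),0]);n=np.cross(x,y)
O=np.array([.5451,-.3434,.0562])
T=np.c_[np.cross(x,-n),x,-n]
def go(X,Y,Z):
    st=sensors.get_state();q=st['orientation'];R=Ro.from_quat([q[1],q[2],q[3],q[0]])
    d=st['position']-O
    print('TCP deck',(np.array([d@x,d@y,d@n])*1000).round(1),'F deck',[round(float(st['contact_force']@v),1) for v in(x,y,n)],'gap',st['finger_gap'],'tq',st['wrist_torque'].round(2))
    print('delta',(O+x*X+y*Y+n*Z-st['position']).round(4),'rv',(Ro.from_matrix(T)*R.inv()).as_rotvec().round(4))
if __name__=='__main__': go(*map(float,sys.argv[1:4]))
E
python3 tgt.py -.12 0 .075
```

```text
TCP deck [-667.7   44.3  129.2] F deck [0.4, 0.0, -0.2] gap 0.08458412419971409 tq [0.19 0.39 0.  ]
delta [ 0.2641 -0.4811  0.0608] rv [-0.2872  0.4931  1.1556]
```

The turn went the wrong way round and the wrist's range blocked it. I'll check the joints before backing out.

Run:
```python
from h import *
from scipy.spatial.transform import Rotation as Ro
st=sensors.get_state();print(st['joint_positions'].round(3),st['position'],st['contact_force'])
q=st['orientation'];R=Ro.from_quat([q[1],q[2],q[3],q[0]]);print(R.as_matrix().round(3))
for yaw in(177,140,100):
    c,s=np.cos(np.radians(yaw)),np.sin(np.radians(yaw));T=Ro.from_matrix(np.array([[s,c,0],[-c,s,0],[0,0,-1.]]));print(yaw,(T*R.inv()).as_rotvec().round(3))
s=cam('side');save(s,'b1.png',4,(100,90,260,230))
```

```text
[ 1.225 -0.432  2.423 -0.486  1.254 -2.657] [0.2078026  0.24867838 0.04378346] [ 0.28438175 -0.37704102 -0.14466913]
[[ 0.702 -0.59   0.398]
 [-0.559 -0.803 -0.205]
 [ 0.441 -0.078 -0.894]]Traceback (most recent call last):
  File "<stdin>", line 6, in <module>
  File "scipy/spatial/transform/_rotation.pyx", line 1143, in scipy.spatial.transform._rotation.Rotation.from_matrix
ValueError: Non-positive determinant (left-handed or null coordinate frame) in rotation matrix 0: [[ 0.05233596 -0.99862953  0.        ]
 [ 0.99862953  0.05233596  0.        ]
 [ 0.          0.         -1.        ]].
```

Run:
```python
from h import *
from scipy.spatial.transform import Rotation as Ro
st=sensors.get_state()
q=st['orientation'];R=Ro.from_quat([q[1],q[2],q[3],q[0]])
for yaw in(177,140,100):
    c,s=np.cos(np.radians(yaw)),np.sin(np.radians(yaw));T=Ro.from_matrix(np.array([[-s,c,0],[c,s,0],[0,0,-1.]]));print(yaw,(T*R.inv()).as_rotvec().round(3))
```

```text
177 [ 0.396  0.276 -0.953]
140 [ 0.497  0.146 -1.585]
100 [ 0.583 -0.037 -2.264]
```

Call:
step_arm(increments=[[0.005, 0.003, 0.025, 0.04, 0.028, -0.096], [0.015, 0.008, 0.05, 0.08, 0.056, -0.192], [0.03, 0.015, 0.075, 0.12, 0.084, -0.288], [0.05, 0.02, 0.095, 0.16, 0.112, -0.384], [0.07, 0.025, 0.11, 0.2, 0.14, -0.48]])

```text
clock: 5.65
position: [0.2781, 0.2759, 0.1567]
orientation: [0.015, 0.833, -0.541, 0.116]
contact_force: [0.1, 1.2, -2.6]
finger_gap: 0.079
```

```bash
cat > rot.py <<'E'
from h import *
import sys
from scipy.spatial.transform import Rotation as Ro
st=sensors.get_state();print(st['joint_positions'].round(3),st['position'].round(4),st['contact_force'].round(1),st['finger_gap'])
q=st['orientation'];R=Ro.from_quat([q[1],q[2],q[3],q[0]])
for yaw in(177,140,100,60,20,-20):
    c,s=np.cos(np.radians(yaw)),np.sin(np.radians(yaw));T=Ro.from_matrix(np.array([[-s,c,0],[c,s,0],[0,0,-1.]]));print(yaw,(T*R.inv()).as_rotvec().round(3))
E
python3 rot.py
```

```text
[ 0.868 -0.411  2.131 -0.237  1.426 -2.657] [0.2781 0.2759 0.1567] [ 0.1  1.2 -2.6] 0.07864133711413335
177 [ 0.191  0.139 -0.469]
140 [ 0.236  0.075 -1.111]
100 [ 0.27  -0.011 -1.805]
60 [ 0.286 -0.118 -2.498]
20 [-0.266  0.243  3.051]
-20 [-0.139  0.266  2.361]
```

Call:
step_arm(increments=[[0.02, 0, 0.004, 0.0236, 0.0075, -0.111], [0.045, -0.005, 0.006, 0.047, 0.015, -0.222], [0.07, -0.01, 0.006, 0.071, 0.0225, -0.333], [0.1, -0.02, 0.006, 0.094, 0.03, -0.444], [0.13, -0.03, 0.006, 0.118, 0.0375, -0.555]])

```text
clock: 6.07
position: [0.4095, 0.2456, 0.1636]
orientation: [-0.007, -0.652, 0.755, -0.06]
contact_force: [-0.0, 0.2, -1.0]
finger_gap: 0.084
```

Call:
step_arm(increments=[[0.01, -0.024, 0, 0.0236, 0.0075, -0.111], [0.02, -0.048, 0, 0.047, 0.015, -0.222], [0.03, -0.07, 0, 0.071, 0.0225, -0.333], [0.035, -0.09, 0, 0.094, 0.03, -0.444], [0.035, -0.11, 0, 0.118, 0.0375, -0.555]])

```text
clock: 6.48
position: [0.4454, 0.1343, 0.1644]
orientation: [0.001, -0.418, 0.908, 0.001]
contact_force: [0.5, 0.8, -0.9]
finger_gap: 0.079
```

```bash
python3 rot.py; python3 tgt.py -.12 0 .075
```

```text
[ 0.18  -0.205  1.935  0.003  1.41  -2.253] [0.4454 0.1343 0.1644] [ 0.5  0.8 -0.9] 0.07925094324138018
177 [-0.003  0.     0.656]
140 [-0.003  0.001  0.01 ]
100 [-0.002  0.002 -0.688]
60 [-1.000e-03  3.000e-03 -1.386e+00]
20 [-0.     0.004 -2.084]
-20 [ 1.000e-03  4.000e-03 -2.782e+00]
TCP deck [-421.3  179.7  200.1] F deck [-0.5, 0.9, -0.8] gap 0.07925094324138018 tq [ 0.05 -0.04 -0.07]
delta [ 0.0265 -0.3667 -0.0597] rv [-0.2024  0.2229  2.8479]
```

Call:
step_arm(increments=[[0.001, -0.012, 0, 0, 0, -0.12], [0.002, -0.024, 0, 0, 0, -0.24], [0.003, -0.036, 0, 0, 0, -0.36], [0.004, -0.048, 0, 0, 0, -0.48], [0.005, -0.06, 0, 0, 0, -0.6]])

```text
clock: 6.9
position: [0.4503, 0.0735, 0.165]
orientation: [0.002, -0.128, 0.992, 0.001]
contact_force: [0.2, 0.2, -1.8]
finger_gap: 0.084
```

Call:
step_arm(increments=[[0.001, -0.012, 0, 0, 0, -0.12], [0.002, -0.024, 0, 0, 0, -0.24], [0.003, -0.036, 0, 0, 0, -0.36], [0.004, -0.048, 0, 0, 0, -0.48], [0.005, -0.06, 0, 0, 0, -0.6]])

```text
clock: 7.32
position: [0.4553, 0.0129, 0.1657]
orientation: [0.002, 0.174, 0.985, 0.0]
contact_force: [-0.7, 0.4, -2.4]
finger_gap: 0.084
```

Call:
step_arm(increments=[[0.001, -0.012, 0, 0, 0, -0.12], [0.002, -0.024, 0, 0, 0, -0.24], [0.003, -0.036, 0, 0, 0, -0.36], [0.004, -0.048, 0, 0, 0, -0.48], [0.005, -0.06, 0, 0, 0, -0.6]])

```text
clock: 7.73
position: [0.4602, -0.0477, 0.1663]
orientation: [0.002, 0.46, 0.888, -0.0]
contact_force: [-0.4, 1.1, -1.5]
finger_gap: 0.081
```

Call:
step_arm(increments=[[0.001, -0.012, 0, 0, 0, -0.12], [0.002, -0.024, 0, 0, 0, -0.24], [0.003, -0.036, 0, 0, 0, -0.36], [0.004, -0.048, 0, 0, 0, -0.48], [0.005, -0.06, 0, 0, 0, -0.6]])

```text
clock: 8.15
position: [0.465, -0.1083, 0.1669]
orientation: [0.002, 0.704, 0.71, -0.001]
contact_force: [0.1, -0.2, -0.3]
finger_gap: 0.086
```

```bash
python3 rot.py|head -1; python3 tgt.py -.12 0 .075
```

```text
[-0.333 -0.171  1.901 -0.004  1.409 -0.342] [ 0.465  -0.1083  0.1669] [ 0.1 -0.2 -0.3] 0.08559335314576837
TCP deck [-212.1   62.6  158.2] F deck [0.2, -0.1, -0.4] gap 0.08559335314576837 tq [-0.12  0.07  0.02]
delta [ 0.0069 -0.1241 -0.0623] rv [-0.0982 -0.1936 -0.993 ]
```

Call:
step_arm(increments=[[0.001, -0.012, 0, -0.01, -0.0195, -0.1], [0.002, -0.024, 0, -0.02, -0.039, -0.2], [0.003, -0.036, 0, -0.03, -0.058, -0.3], [0.003, -0.048, 0, -0.04, -0.077, -0.4], [0.004, -0.06, 0, -0.05, -0.097, -0.5]])

```text
clock: 8.57
position: [0.4688, -0.1689, 0.1675]
orientation: [0.054, 0.858, 0.511, 0.015]
contact_force: [-0.4, 0.2, -1.5]
finger_gap: 0.088
```

Call:
step_arm(increments=[[0.001, -0.013, 0, -0.01, -0.0195, -0.1], [0.002, -0.026, 0, -0.02, -0.039, -0.2], [0.003, -0.04, -0.01, -0.03, -0.058, -0.3], [0.003, -0.052, -0.02, -0.04, -0.077, -0.4], [0.003, -0.064, -0.03, -0.05, -0.097, -0.495]])

```text
clock: 8.98
position: [0.4718, -0.2336, 0.138]
orientation: [0.102, 0.954, 0.28, 0.03]
contact_force: [0.1, 0.2, -1.3]
finger_gap: 0.081
```

```bash
python3 tgt.py -.12 0 .06;python3 - <<'E'
from h import *
s=cam('side');t=cam('top')
a=cv2.resize(s['frame'][170:290,220:340],(600,600),interpolation=cv2.INTER_CUBIC)
b=cv2.resize(t['frame'][150:250,260:300],(200,500),interpolation=cv2.INTER_CUBIC)
b=np.vstack([b,np.zeros((100,200,3),np.uint8)])
cv2.imwrite('pics/c1.png',np.hstack([a,b])[...,::-1])
E
```

```text
TCP deck [-112.1   -0.8  107.5] F deck [-0.4, 0.2, -1.3] gap 0.08099951091018656 tq [ 0.08  0.23 -0.02]
delta [ 0.0018 -0.0014 -0.0481] rv [0.0026 0.0028 0.0126]
```

View pics/c1.png

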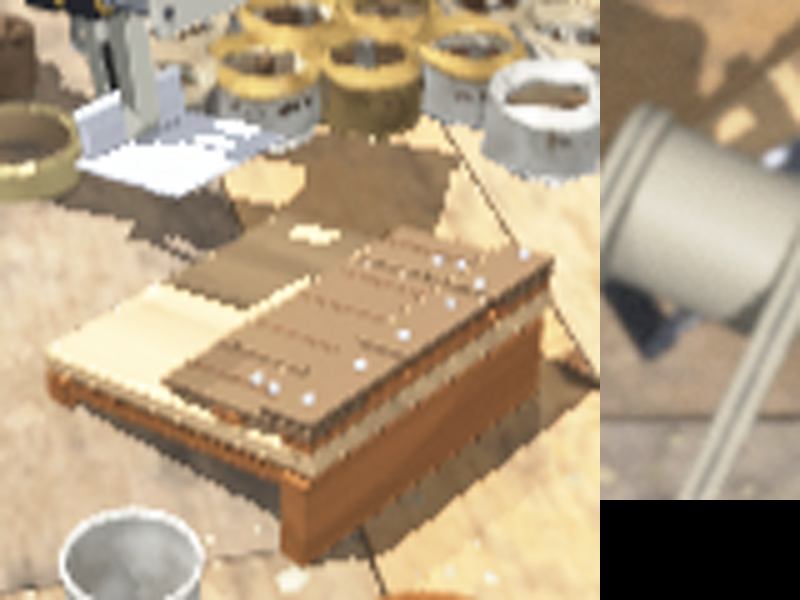

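The side crop shows the flashing level in the jaws, with visible corners near (80,178), (180,195) and (300,140). Next I'll solve the offset in the hand by comparing those corners with their predicted pixels.

```bash
cat > hand.py <<'E'
from h import *
from scipy.spatial.transform import Rotation as Ro
s=cam('side');st=sensors.get_state();q=st['orientation'];M=Ro.from_quat([q[1],q[2],q[3],q[0]]).as_matrix();p=st['position']
# flashing axes: x=tool y, z=-tool z, y=z cross x = -tool x... 
fx=M[:,1];fz=-M[:,2];fy=np.cross(fz,fx)
F=lambda v:p-fz*.0175+fx*v[0]+fy*v[1]+fz*v[2]
f=s['frame'].astype(int)
m=((f[...,2]-f[...,0]>-12)&(f.max(2)>105)).astype(np.uint8)*255
c0=[F((.085,-.045,.003)),F((.085,.045,.003)),F((-.005,-.045,.003)),F((.085,-.045,0)),F((-.005,-.045,0))]
P=[proj(s,c) for c in c0];print('pred',np.round(P,1).tolist())
roi=np.zeros_like(m);hull=cv2.convexHull(np.array(P+[proj(s,F((-.005,.045,.003)))],np.float32)).astype(int)
cv2.fillConvexPoly(roi,hull,255);roi=cv2.dilate(roi,np.ones((9,9)));m&=roi
big=cv2.resize(m,None,fx=4,fy=4,interpolation=cv2.INTER_LINEAR);cs,_=cv2.findContours((big>127).astype(np.uint8),cv2.RETR_EXTERNAL,cv2.CHAIN_APPROX_NONE)
C=(max(cs,key=cv2.contourArea)[:,0,:]+.5)/4-.5
def edge(A,B,name):
    a,b=proj(s,A),proj(s,B);d=(b-a)/np.linalg.norm(b-a);L=np.linalg.norm(b-a);nn=np.array([-d[1],d[0]])
    t=(C-a)@d/L;e=(C-a)@nn
    for lo,hi in((.1,.5),(.5,.9)):
        k=(t>lo)&(t<hi)&(abs(e)<4);print(name,(lo,hi),k.sum(),'residual px',np.round(np.median(e[k]),2) if k.any() else None,'normal',nn.round(2))
edge(c0[3],c0[4],'right side bottom');edge(c0[3],F((.085,.045,0)),'free edge bottom')
for ax,nm in((fx,'x'),(fy,'y'),(fz,'z')): print('1mm',nm,(proj(s,c0[0]+.001*ax)-P[0]).round(3))
save(s,'hand.png',8,(215,175,295,225));cv2.imwrite('pics/handm.png',cv2.resize(m[175:225,215:295],None,fx=8,fy=8,interpolation=0))
i=cv2.imread('pics/hand.png');
for w in P: cv2.circle(i,tuple(np.int32((w-[215,175]+.5)*8)),3,(0,0,255),1)
j=cv2.cvtColor(cv2.imread('pics/handm.png',0),cv2.COLOR_GRAY2BGR)
cv2.imwrite('pics/hand2.png',cv2.resize(np.vstack([i,j]),(480,600)))
E
python3 hand.py
```

```text
pred [[253.9, 208.8], [276.0, 196.9], [233.4, 202.7], [254.0, 209.7], [233.6, 203.7]]
right side bottom (0.1, 0.5) 35 residual px 0.01 normal [ 0.29 -0.96]
right side bottom (0.5, 0.9) 35 residual px 0.07 normal [ 0.29 -0.96]
free edge bottom (0.1, 0.5) 39 residual px 0.41 normal [0.47 0.88]
free edge bottom (0.5, 0.9) 49 residual px -0.2 normal [0.47 0.88]
1mm x [0.242 0.071]
1mm y [ 0.259 -0.139]
1mm z [-0.058 -0.323]
```

View pics/hand2.png

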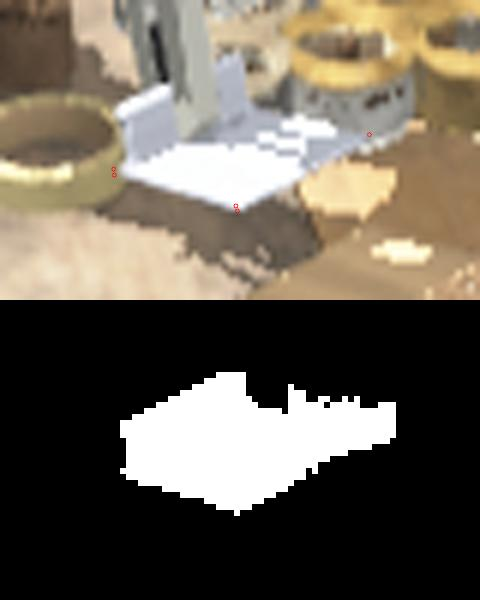

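The predicted corners fit the image to about 0.4 px, so the flashing sits centred in the hand to about 1 mm. I'll approach above the bare boards.

```bash
python3 tgt.py -.1 0 .0325
```

```text
TCP deck [-113.8   -0.9  106.7] F deck [-0.5, -0.3, -0.8] gap 0.08225649077593349 tq [ 0.16  0.21 -0.01]
delta [ 0.0167 -0.0236 -0.0697] rv [ 0.0006 -0.0013  0.0057]
```

Call:
step_arm(increments=[[0.003, -0.005, -0.014, 0.0006, -0.0013, 0.0057], [0.007, -0.01, -0.028, 0.0006, -0.0013, 0.0057], [0.01, -0.014, -0.042, 0.0006, -0.0013, 0.0057], [0.0135, -0.019, -0.056, 0.0006, -0.0013, 0.0057], [0.0167, -0.0236, -0.0697, 0.0006, -0.0013, 0.0057]])

```text
clock: 9.55
position: [0.4884, -0.2559, 0.068]
orientation: [0.1, 0.952, 0.288, 0.03]
contact_force: [0.0, 0.1, -1.3]
finger_gap: 0.083
```

```bash
python3 tgt.py -.097 0 .0175; python3 hand.py | grep -v 1mm
python3 - <<'E'
from h import *
s=cam('side');save(s,'d1.png',7,(220,185,325,262))
E
```

```text
TCP deck [-99.5   0.8  33.2] F deck [-0.3, 0.1, -1.3] gap 0.08264215831871291 tq [0.09 0.23 0.01]
delta [ 0.0025 -0.0052 -0.0148] rv [ 0.0002  0.0004 -0.0041]
pred [[261.8, 233.7], [283.0, 220.8], [241.0, 226.4], [262.0, 234.7], [241.2, 227.3]]
right side bottom (0.1, 0.5) 36 residual px 1.77 normal [ 0.33 -0.94]
right side bottom (0.5, 0.9) 37 residual px 1.81 normal [ 0.33 -0.94]
free edge bottom (0.1, 0.5) 38 residual px -0.62 normal [0.52 0.85]
free edge bottom (0.5, 0.9) 40 residual px -0.65 normal [0.52 0.85]
```

View pics/d1.png

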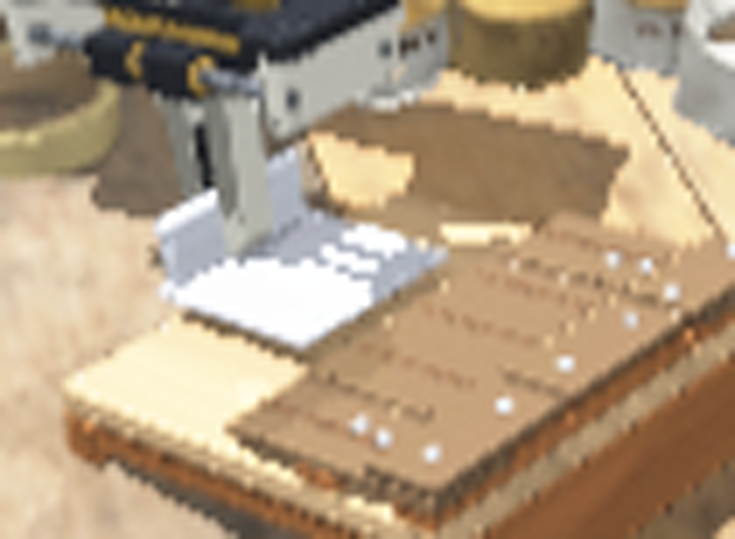

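Run:
```python
from tgt import *
s=cam('side')
g=lambda X,Y,Z:((proj(s,O+x*X+y*Y+n*Z)+.5-[220,185])*7).round(0)
for P in [(-.105,-.103,0),(-.105,.103,0),(-.002,-.103,.014),(-.002,.103,.014),(-.002,-.103,.008),(.11,-.103,0),(.11,-.103,.022),(.11,.103,.022),(-.0145,-.045,0)]: print(P,g(*P))
```

```text
(-0.105, -0.103, 0) [ 57. 386.]
(-0.105, 0.103, 0) [393. 191.]
(-0.002, -0.103, 0.014) [216. 422.]
(-0.002, 0.103, 0.014) [558. 210.]
(-0.002, -0.103, 0.008) [219. 435.]
(0.11, -0.103, 0) [430. 537.]
(0.11, -0.103, 0.022) [422. 485.]
(0.11, 0.103, 0.022) [767. 250.]
(-0.0145, -0.045, 0) [304. 380.]
```

Reprojecting the deck model matches the picture to within about 2 px. Now I'll lower to feel for the boards with the free edge still short of the butt.

Call:
step_arm(increments=[[0.001, -0.002, -0.005, 0, 0, -0.004], [0.002, -0.004, -0.009, 0, 0, -0.004], [0.0023, -0.005, -0.0115, 0, 0, -0.004], [0.0023, -0.005, -0.0125, 0, 0, -0.004], [0.0023, -0.005, -0.0125, 0, 0, -0.004]])

```text
clock: 10.12
position: [0.4893, -0.2603, 0.0545]
orientation: [0.099, 0.953, 0.285, 0.029]
contact_force: [-0.1, 0.2, -1.2]
finger_gap: 0.083
```

```bash
python3 tgt.py -.097 0 .0175
```

```text
TCP deck [-98.2  -0.8  19.1] F deck [-0.4, 0.0, -1.1] gap 0.08271896642290723 tq [0.07 0.24 0.  ]
delta [ 0.0015 -0.0008 -0.0013] rv [-0.0014 -0.0023  0.0015]
```

Call:
step_arm(increments=[[0.001, -0.0005, -0.0005, -0.0014, -0.0023, 0.0015], [0.001, -0.0005, -0.001, -0.0014, -0.0023, 0.0015], [0.001, -0.0005, -0.0015, -0.0014, -0.0023, 0.0015], [0.001, -0.0005, -0.0015, -0.0014, -0.0023, 0.0015], [0.001, -0.0005, -0.0015, -0.0014, -0.0023, 0.0015]])

```text
clock: 10.53
position: [0.4904, -0.2608, 0.053]
orientation: [0.1, 0.953, 0.286, 0.03]
contact_force: [0.3, -0.8, -1.9]
finger_gap: 0.083
```

Call:
step_arm(increments=[[0, 0, -0.0005, 0, 0, 0], [0, 0, -0.001, 0, 0, 0], [0, 0, -0.0015, 0, 0, 0], [0, 0, -0.0015, 0, 0, 0], [0, 0, -0.0015, 0, 0, 0]])

```text
clock: 10.95
position: [0.4907, -0.2611, 0.0527]
orientation: [0.1, 0.953, 0.286, 0.03]
contact_force: [-4.5, 3.8, 9.8]
finger_gap: 0.079
```

```bash
python3 tgt.py -.09 0 .0175
```

```text
TCP deck [-97.2  -0.1  17.1] F deck [-3.5, -1.7, 10.7] gap 0.07932749799417581 tq [ 0.42  0.85 -0.01]
delta [ 0.0039 -0.0058  0.0019] rv [ 0.0006  0.0006 -0.0001]
```

Contact is at Z=17.1, against 17.5 predicted. I'll raise about 2 mm and slide in.

```bash
python3 tgt.py -.097 0 .019;python3 tgt.py -.07 0 .019
```

```text
TCP deck [-97.2  -0.1  17.1] F deck [-3.5, -1.7, 10.7] gap 0.07932749799417581 tq [ 0.42  0.85 -0.01]
delta [-0.      0.0002  0.0019] rv [ 0.0006  0.0006 -0.0001]
TCP deck [-97.2  -0.1  17.1] F deck [-3.5, -1.7, 10.7] gap 0.07932749799417581 tq [ 0.42  0.85 -0.01]
delta [ 0.0145 -0.0219  0.0075] rv [ 0.0006  0.0006 -0.0001]
```

Call:
step_arm(increments=[[0, 0, 0.0019, 0, 0, 0], [0.0036, -0.0055, 0.0033, 0, 0, 0], [0.0072, -0.011, 0.0047, 0, 0, 0], [0.011, -0.0165, 0.006, 0, 0, 0], [0.0145, -0.0219, 0.0075, 0, 0, 0]])

```text
clock: 11.37
position: [0.5057, -0.2838, 0.0603]
orientation: [0.101, 0.953, 0.286, 0.03]
contact_force: [0.3, 0.3, -1.3]
finger_gap: 0.082
```

```bash
python3 tgt.py -.053 0 .019
python3 - <<'E'
from h import *
s=cam('side');save(s,'e1.png',7,(220,185,325,262))
E
```

```text
TCP deck [-69.1  -0.1  18.9] F deck [-0.3, 0.5, -1.2] gap 0.08240160384295248 tq [ 0.06  0.25 -0.03]
delta [ 0.0087 -0.0131  0.0035] rv [0.0007 0.0007 0.0001]
```

View pics/e1.png

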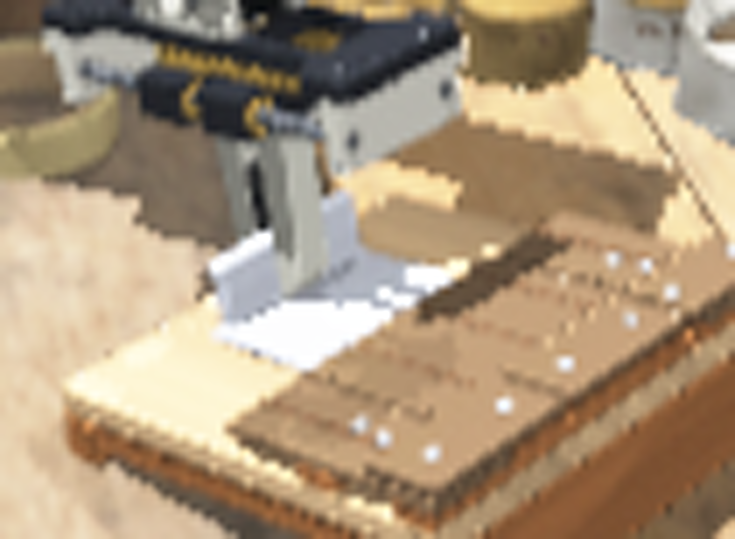

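The free edge is under the shingle, the butt line at (240,430)–(550,235) is still straight, and there is no force. I'll carry on to just short of the batten and check the lateral position numerically.

Call:
step_arm(increments=[[0.0017, -0.0026, 0.0007, 0.0007, 0.0007, 0], [0.0035, -0.0052, 0.0014, 0.0007, 0.0007, 0], [0.0052, -0.0078, 0.0021, 0.0007, 0.0007, 0], [0.007, -0.0104, 0.0028, 0.0007, 0.0007, 0], [0.0087, -0.0131, 0.0035, 0.0007, 0.0007, 0]])

```text
clock: 11.83
position: [0.5152, -0.298, 0.0644]
orientation: [0.101, 0.953, 0.286, 0.03]
contact_force: [0.1, 0.1, -1.9]
finger_gap: 0.08
```

```bash
python3 tgt.py -.043 0 .0185
cat > lat.py <<'E'
from tgt import *
s=cam('side');t=cam('top')
big=cv2.resize(s['frame'],None,fx=4,fy=4,interpolation=cv2.INTER_LINEAR).astype(float)
d=big[...,0]-big[...,2]
P=lambda X,Y,Z:proj(s,O+x*X+y*Y+n*Z)
X0=float(sys.argv[1])
# scan along deck-y at plate-top height, crossing right side; deck (warm) -> plate (neutral)
for X in np.arange(X0,X0+.03,.005):
    Ys=np.arange(-.065,-.035,.0005);v=[]
    for Y in Ys:
        p=(P(X,Y,.003)+.5)*4-.5;v.append(cv2.getRectSubPix(d.astype(np.float32),(1,1),tuple(p.astype(float)))[0,0])
    v=np.array(v);k=np.where(v<(v[:8].mean()+v[-8:].mean())/2)[0];print('X',round(X*1000),'side edge Y',(Ys[k[0]]*1000).round(1) if len(k) else None,'ends',v[:8].mean().round(),v[-8:].mean().round())
# deck's right edge by same means (pale board -> below): intensity of blue
for X in (-.09,-.07,-.05):
    Ys=np.arange(-.120,-.085,.0005);v=np.array([cv2.getRectSubPix(big[...,2].astype(np.float32),(1,1),tuple(((P(X,Y,0)+.5)*4-.5).astype(float)))[0,0] for Y in Ys])
    g=np.diff(v);print('deck right edge at',(Ys[np.argmax(g)]*1000).round(1))
E
python3 lat.py -.05
```

```text
TCP deck [-51.4   0.   19.4] F deck [-0.4, 0.1, -1.8] gap 0.0797277555909765 tq [ 0.12  0.22 -0.05]
delta [ 0.0046 -0.0071  0.0009] rv [0.0008 0.001  0.0003]
X -50 side edge Y -42.5 ends 45.0 -4.0
X -45 side edge Y -44.0 ends 46.0 -3.0
X -40 side edge Y -43.0 ends 47.0 -3.0
X -35 side edge Y -42.5 ends 46.0 -3.0
X -30 side edge Y -43.5 ends 46.0 -3.0
X -25 side edge Y -42.0 ends 48.0 -3.0
deck right edge at -102.5
deck right edge at -105.0
deck right edge at -105.0
```

Allowing for the 2 mm lift, the plate's side edge is at Y≈-45 with no slope, so it is centred and square. I'll creep to the batten.

Call:
step_arm(increments=[[0.0006, -0.0009, 0, 0.0008, 0.001, 0], [0.0012, -0.0018, 0, 0.0008, 0.001, 0], [0.0018, -0.0027, 0, 0.0008, 0.001, 0], [0.0023, -0.0035, 0, 0.0008, 0.001, 0], [0.0023, -0.0035, 0, 0.0008, 0.001, 0]])

```text
clock: 12.35
position: [0.5178, -0.3019, 0.0647]
orientation: [0.1, 0.953, 0.286, 0.03]
contact_force: [0.5, -0.0, -0.8]
finger_gap: 0.083
```

Call:
step_arm(increments=[[0.0004, -0.0006, 0.0001, 0, 0, 0], [0.0007, -0.001, 0.0002, 0, 0, 0], [0.001, -0.0015, 0.0003, 0, 0, 0], [0.0012, -0.0018, 0.0004, 0, 0, 0], [0.0012, -0.0018, 0.0004, 0, 0, 0]])

```text
clock: 12.77
position: [0.5187, -0.3034, 0.0649]
orientation: [0.1, 0.953, 0.286, 0.03]
contact_force: [-2.1, 1.3, -2.0]
finger_gap: 0.082
```

```bash
python3 tgt.py -.043 0 .0185
```

```text
TCP deck [-45.   -0.   18.4] F deck [-2.6, -1.0, -1.5] gap 0.08215640670275316 tq [0.37 0.47 0.03]
delta [ 0.0011 -0.0016  0.0005] rv [-0.0001 -0.0001  0.0005]
```

The batten is touched at X=-45.0, as modelled. I'll press down, then nudge home under pressure.

Call:
step_arm(increments=[[0.0002, -0.0003, -0.0005, 0, 0, 0], [0.0003, -0.0004, -0.001, 0, 0, 0], [0.0005, -0.0007, -0.0016, 0, 0, 0], [0.0005, -0.0007, -0.0018, 0, 0, 0], [0.0005, -0.0007, -0.0018, 0, 0, 0]])

```text
clock: 13.18
position: [0.5188, -0.3037, 0.0636]
orientation: [0.1, 0.953, 0.286, 0.03]
contact_force: [-8.4, 6.7, 9.2]
finger_gap: 0.083
```

```bash
python3 tgt.py -.045 0 .0171
```

```text
TCP deck [-45.   -0.1  17.1] F deck [-8.1, -3.3, 11.1] gap 0.08346824880625922 tq [0.99 1.16 0.02]
delta [ 0.0001  0.     -0.    ] rv [-0.0009 -0.0012  0.0005]
```

The moment about the deck normal suggests the left corner touched first, meaning a small yaw error. I'll back off 1 mm, turn +0.01 rad, and touch again.

Call:
step_arm(increments=[[-0.0006, 0.001, 0.001, 0, 0, 0], [-0.0006, 0.001, 0.001, -0.001, 0.0015, 0.01], [-0.0006, 0.001, 0.001, -0.001, 0.0015, 0.01], [-0.0006, 0.001, 0.001, -0.001, 0.0015, 0.01], [-0.0006, 0.001, 0.001, -0.001, 0.0015, 0.01]])

```text
clock: 13.6
position: [0.5182, -0.3028, 0.0645]
orientation: [0.1, 0.951, 0.29, 0.029]
contact_force: [0.6, -0.0, -1.6]
finger_gap: 0.084
```

```bash
sed -i "s/'tq',st\['wrist_torque'\].round(2))/'Mxyn',[round(float(st['wrist_torque']@v),3) for v in(x,y,n)])/" tgt.py; python3 tgt.py -.045 0 .018
```

```text
TCP deck [-45.9  -0.1  18.2] F deck [-0.0, 0.5, -1.6] gap 0.08448279662588293 Mxyn [-0.094, 0.244, 0.038]
delta [ 0.0006 -0.0007 -0.    ] rv [ 0.0002 -0.0026 -0.0094]
```

Call:
step_arm(increments=[[0.0003, -0.0004, 0, 0, 0, 0], [0.0005, -0.0007, 0.0001, 0, 0, 0], [0.0007, -0.001, 0.0001, 0, 0, 0], [0.0007, -0.001, 0.0001, 0, 0, 0], [0.0007, -0.001, 0.0001, 0, 0, 0]])

```text
clock: 14.02
position: [0.5187, -0.3035, 0.0642]
orientation: [0.099, 0.951, 0.29, 0.029]
contact_force: [-1.2, 2.6, -1.6]
finger_gap: 0.086
```

```bash
python3 tgt.py -.045 0 .018
```

```text
TCP deck [-45.1  -0.   17.8] F deck [-3.2, 0.4, -1.0] gap 0.08590800076719081 Mxyn [-0.047, 0.69, 0.016]
delta [ 0.0001 -0.0001  0.0002] rv [-0.0004 -0.0032 -0.0094]
```

Call:
step_arm(increments=[[0.0001, -0.0002, 0, 0, 0, 0], [0.0002, -0.0003, 0, 0, 0, 0], [0.0003, -0.0005, 0.0001, 0, 0, 0], [0.0003, -0.0005, 0.0001, 0, 0, 0], [0.0003, -0.0005, 0.0001, 0, 0, 0]])

```text
clock: 14.43
position: [0.5188, -0.3035, 0.0641]
orientation: [0.099, 0.951, 0.29, 0.029]
contact_force: [-1.3, 4.9, 0.6]
finger_gap: 0.087
```

```bash
python3 tgt.py -.045 0 .018
```

```text
TCP deck [-45.1  -0.   17.7] F deck [-4.6, 1.6, 1.6] gap 0.08704219391094466 Mxyn [0.014, 0.912, -0.038]
delta [ 0.     -0.      0.0003] rv [-0.0012 -0.0038 -0.0094]
```

The moment has flipped sign, so the balanced yaw is about +0.006 rad. I'll turn back 0.004, then press down and push home.

Call:
step_arm(increments=[[-0.0003, 0.0005, 0, 0, 0, 0], [-0.0003, 0.0005, 0, 0.0005, -0.0006, -0.004], [0.0001, -0.0002, -0.0005, 0.0005, -0.0006, -0.004], [0.0004, -0.0006, -0.001, 0.0005, -0.0006, -0.004], [0.0004, -0.0006, -0.0012, 0.0005, -0.0006, -0.004]])

```text
clock: 14.85
position: [0.5189, -0.3037, 0.0636]
orientation: [0.098, 0.952, 0.288, 0.029]
contact_force: [-10.2, 9.2, 12.5]
finger_gap: 0.082
```

```bash
python3 tgt.py -.045 0 .0171
```

```text
TCP deck [-45.   -0.   17.1] F deck [-10.4, -3.5, 15.0] gap 0.08203484337071877 Mxyn [-0.332, 1.659, -0.047]
delta [ 0.  0. -0.] rv [-0.0027 -0.0041 -0.0052]
```

Call:
step_arm(increments=[[0.0001, -0.0002, -0.0003, -0.0013, -0.002, 0], [0.0001, -0.0002, -0.0005, -0.0027, -0.0041, 0], [0.0001, -0.0002, -0.0005, -0.0027, -0.0041, 0], [0.0001, -0.0002, -0.0005, -0.0027, -0.0041, 0], [0.0001, -0.0002, -0.0005, -0.0027, -0.0041, 0]])

```text
clock: 15.27
position: [0.5189, -0.3037, 0.0636]
orientation: [0.1, 0.952, 0.288, 0.03]
contact_force: [-5.6, 5.7, 7.1]
finger_gap: 0.082
```

```bash
python3 tgt.py -.045 0 .0171; python3 lat.py -.045
python3 - <<'E'
from h import *
s=cam('side');save(s,'f1.png',7,(220,185,325,262))
E
```

```text
TCP deck [-45.   -0.   17.1] F deck [-6.2, -1.5, 8.6] gap 0.0818426869825668 Mxyn [-0.134, 1.18, -0.02]
delta [ 0. -0. -0.] rv [-0.0004 -0.0003 -0.005 ]
X -45 side edge Y -43.0 ends 45.0 -5.0
X -40 side edge Y -45.0 ends 46.0 -5.0
X -35 side edge Y -46.0 ends 46.0 -2.0
X -30 side edge Y -45.0 ends 46.0 -2.0
X -25 side edge Y -45.5 ends 48.0 -1.0
X -20 side edge Y -45.5 ends 49.0 -1.0
deck right edge at -102.0
deck right edge at -105.0
deck right edge at -105.0
```

View pics/f1.png

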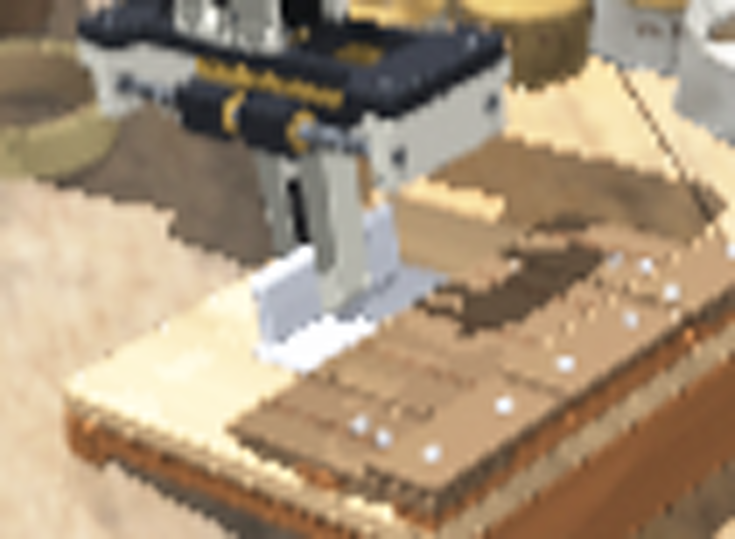

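The plate lies on the boards, with its side edge at Y≈-45 and parallel to the slope, and the butt line is undisturbed. One last firmer press, then hold.

Call:
step_arm(increments=[[0.0002, -0.0003, -0.0006, 0, 0, 0], [0.0004, -0.0006, -0.0011, 0, 0, 0], [0.0004, -0.0006, -0.0011, 0, 0, 0], [0.0004, -0.0006, -0.0011, 0, 0, 0], [0.0004, -0.0006, -0.0011, 0, 0, 0]])

```text
clock: 15.83
position: [0.5189, -0.3037, 0.0636]
orientation: [0.099, 0.952, 0.288, 0.03]
contact_force: [-10.8, 12.1, 15.7]
finger_gap: 0.084
```

```bash
python3 tgt.py -.045 0 .0171
python3 - <<'E'
from tgt import *
for _ in range(8): s=cam('side')
go(-.045,0,.0171)
t=cam('top')
f=cv2.cvtColor(s['frame'],cv2.COLOR_RGB2GRAY)
print(robot.sign_off())
E
```

```text
TCP deck [-45.   -0.   17.1] F deck [-12.4, -2.3, 18.7] gap 0.08364621562212488 Mxyn [-0.492, 2.078, -0.009]
delta [ 0. -0.  0.] rv [-0.0015 -0.0014 -0.0049]
TCP deck [-45.   -0.   17.1] F deck [-12.4, -3.7, 16.6] gap 0.08280579879273722 Mxyn [-0.496, 2.087, 0.025]
delta [ 0. -0.  0.] rv [-0.0015 -0.0014 -0.0048]
the job is handed in; nothing more can be done
None
```

The flashing is under the wide middle shingle, home against the batten and pressed flat on the boards. I handed the job in at about 16 s with the gripper still holding it by the seam.

**Last checks:**
- **Home:** the seam sits at x = −45.0 mm of the deck, which puts the free edge at x = 40, where the batten is. It pushes against the batten with about 12 N.
- **Pressed flat:** it presses on the boards with about 17 N, and the tilt is within 0.2° of the 12° slope.
- **Square:** the first touch on the batten showed a slight yaw, so I backed off and turned it. The turning moment about the board normal is now about zero. The final yaw differs by about 0.3° from the camera estimate of the deck.
- **Centred:** the plate's side edge measures Y ≈ −45 mm, so it is centred to about 1–2 mm, which is as fine as the cameras allow.
- **Shingle:** I felt no upward load while sliding in, and the butt edge looked undisturbed in the pictures. I did not measure the shingle's lift directly.

**What went wrong:** my first carry turned the wrong way and ran the last joint up to its limit (−2.657 of 2.66 rad). That pulled the arm back and low in front of the bench. It touched nothing; I reversed and went the other way round.

The path stayed clear of the card roll, tape and tin, and no contact was felt near them. I did not re-measure their positions at the end.

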